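# Make up the sign-in tray and the post tray at reception

## Robot

A 7-joint arm with a two-finger parallel gripper is mounted at the origin on the work surface. World frame = base frame: x ahead of the robot, y to its left, z up, the work surface at z = 0. Lengths are in m, angles in rad, forces in N, time in s.
With the tool pointing down it reaches from about 0.4 to 0.85 m from the base axis. Payload 4.5 kg.
Tool frame: the origin (TCP) lies at the very end of the fingers, on their centre line; the grasp point (between the pads) lies 19 mm behind it; z points along the fingers, y is the line along which they close (so a half turn about z gives the same grasp; the last joint's range is limited). The gripper opens to 88 mm and grips with 3 to 60 N. Pads are 18 mm wide; open, the fingers measure 123 mm over their backs; the gripper's body (75 mm by 187 mm) begins 45 mm behind the grasp point.
Start: joints at [-1.112, 0.689, -0.195, 1.565, 0.157, 0.902, -0.215], TCP at [0.258, 0.569, 0.203] pointing down, gripper open.
Joint ranges: [-3.01, 3.01], [-0.46, 2.08], [-1.47, 1.51], [0.13, 2.56], [-1, 4.14], [0.04, 2.09], [-2.66, 2.66]. Speed limits (rad/s): [2.57, 2.57, 3.14, 3.14, 3.14, 3.14, 3.14].

## Interface

Orientations are given as a unit quaternion [x, y, z, w].
In Python, from plant import r gives the robot as it stands. The module is installed in compiled form; this text tells all that it offers.
- The arm moves only by the tool step_arm, never from a script. Its argument "increments" is a list of rows, each a list of 2 entries, a list of its own where there are three numbers: the shift along the world's x, y, z in cm, then the turn, a rotation vector about the world's x, y, z in degrees. A call has exactly 10 rows; each row shifts and turns the commanded pose from where the row before left it; what a row does not reach is not made up. A row lasts 1/10 s, in which the tool goes at most 50 mm and 8.59 degrees, less where a joint would pass 70% of its speed; a pose out of reach is approached as far as the arm can. A call is refused whole if a number of a shift passes 5 or a number of a turn 8.59, either way. A call with a gripper value outside its range is refused whole. "fingers" is the opening, from 0 (shut) to 1 (fully open), set as the call begins (left out, the last holds). The fingers move at their own pace and stop on an object; "grip_force" is the grip in N (left out, the last holds). Time passes only in rows, so rows that do not move let the fingers close, or fill a call up. It gives the time, the measured TCP pose, the force, the opening and the grip force at its end, in the units of the state.
- r.get_state(): the state, without advancing time (a new reading comes with each control period).
- r.snapshot(name): name is "scene" or "top" or "wrist"; returns (picture, depth): 480x640x3 uint8, red, green, blue; 480x640 float32, m along the optical axis (not along the pixel's ray), 0 where there is no reading.
- r.calibration(name): a dict with "fov_y" (degrees; the focal length in pixels is half the picture's height over the tangent of half this angle, whatever the lens; pixels are square), "cx", "cy" (the principal point, pixels), "R" (3x3) and "t" (3): a world point X has camera coordinates R X + t. Camera axes: x right, y down, z forward; pixel columns grow to the right and rows downward; lengths in m; the calibration is good to about 2 mm. A picture is of the moment at which its call begins: read the wrist's pose just before it. calibration takes no time and is no camera call; for the wrist camera it gives the pose at the moment of the call.
- r.finish_job(): hands the job in; it is judged then, once.
The state is a dict: "clock": time; "q": joint angles; "qd": joint speeds; "joint_torque": joint torques, N m; "tool_pos": TCP position; "eef_rot": TCP orientation; "contact_force": force on the tool from outside, world axes, zero at the start; "moment": the same for the moment, N m; "opening": opening from 0.0 (shut) to 1.0 (fully open); "finger_force": force on a finger pad.
Only numpy, scipy, OpenCV 4.12 (cv2) and the standard library are available. Lean on these libraries where they do the work, as an engineer would, in place of code of your own. Each camera call takes 0.05 s, during which the arm holds its last target. There are 200 camera calls.

## Task

Make up the two desk trays for the morning. In the long tray lay the ink pad flat in the large bay, stand the round-footed stamp upright in the middle of the pad, and stand the small gel bottle upright in the small bay; in the broader tray put the stapler on its base in the wider bay and stand the oblong-footed stamp upright in the narrower bay. Leave the big pump bottle, the bell and the tumbler where they are.

Things in the scene. Friction and masses are not known exactly. Their poses are not given: they have to be found in the camera images.
- signin_tray: Long grey-floored, white-rimmed tray fixed to the desk, 84 mm (x) by 174 mm (y), rim and divider 4 mm thick with tops 10 mm above the desk, floor 4 mm above the desk. Origin at the centre of its underside, z up, y along its length. A divider runs across it at y = +19 mm: the large bay (76 x 100 mm inside) is centred at x = 0, y = -33 mm, the small bay (76 x 62 mm inside) at x = 0, y = +52 mm.
- post_tray: Broader grey-floored, white-rimmed tray fixed to the desk, 124 mm (x) by 148 mm (y), rim and divider 4 mm thick with tops 10 mm above the desk, floor 4 mm above the desk. Origin at the centre of its underside, z up. A divider runs lengthwise (along y) at x = +8 mm: the wider bay (64 mm in x, 140 mm in y inside) is centred at x = -26 mm, y = 0, the narrower bay (48 x 140 mm inside) at x = +34 mm, y = 0.
- ink_pad_mid (a point): Centre of the ink pad, a closed flat black case with a dark metal lid, loose, 56 mm (x) by 80 mm (y) by 26 mm high, about 120 g. Point at half height, 13 mm above its underside; z up, y along its length. It fits the large bay only with its length along the tray's length; held by the upper part of its sides, the fingers stay clear of the tray's rim.
- round_stamp_mid (a point): Centre of the round-footed stamp, loose, about 80 g: a round foot 38 mm in diameter and 17 mm high, above it an upright wooden handle 22 mm in diameter with a domed top (straight up to 66 mm), 75 mm high in all. Point at half height, 37.5 mm above its underside; z up.
- bar_stamp_mid (a point): Centre of the oblong-footed stamp, loose, about 80 g: a foot 24 mm (x) by 60 mm (y) and 17 mm high, above it the same upright wooden handle 22 mm in diameter (straight up to 66 mm), 75 mm high in all. Point at half height, 37.5 mm above its underside; z up, y along the foot. It fits the narrower bay only with the foot along the bay.
- gel_bottle_mid (a point): Centre of the small clear gel bottle with a paper band and white cap, loose, about 90 g: body 40 mm in diameter up to 64 mm, cap 29 mm in diameter from 71 to 90 mm, 90 mm high in all. Point at half height, 45 mm above its underside; z up.
- stapler_mid (a point): Centre of the black stapler, loose, about 220 g, standing on its base: base 32 mm (x) by 120 mm (y), 50 mm high, its top cover 28 mm wide (x) from 30 to 50 mm height. Point at half height, 25 mm above its underside; z up, y along its length. It may face either way along the bay.
- pump_bottle_mid (a point): Centre of the big white pump bottle, loose, to be left alone: 66 mm in diameter, 183 mm high; point 91.5 mm above its underside.
- desk_bell_mid (a point): Centre of the steel desk bell, loose, to be left alone: 76 mm in diameter, 55 mm high; point 27.5 mm above its underside.
- tumbler_mid (a point): Centre of the glass tumbler, loose, to be left alone: 68 mm in diameter, 90 mm high; point 45 mm above its underside.
There are look-alikes about, which are no part of the job. What is shaped like the part that bears ink_pad_mid but red or turquoise is not meant. What is shaped like the part that bears round_stamp_mid but blue is not meant.

How it is judged:
By the outcome, as a careful person would: the job done as asked, in the order asked, and still so for the second after the job is handed in, with the robot touching nothing.
It also fails if it takes over 134 s, if anything falls off the work surface, if the arm or the gripper's body presses on something with over 40 N, if the wrist force passes 120 N, or if a joint passes its speed limit or range.

## Working session

There is one attempt and no reset: what is moved stays moved. The work goes in short steps, Python scripts to look and compute and a tool call to move; the robot and the scene stay as the last step left them, time stands still between calls to the robot, and variables do not carry over. Pictures are saved under pics/ and viewed, at most 14 in all, crops included, and the job is handed in when it is done.

Besides the shell and the picture viewer there is one more tool, called after "Emit:" as a command line: name --argument value ..., lists and objects as JSON in quotes. step_arm: Moves the arm, as the interface text tells. Its arguments: {"type":"object","properties":{"increments":{"type":"array","items":{"type":"array"}},"fingers":{"type":"number"},"grip_force":{"type":"number"}},"required":["increments"]}

```bash
mkdir -p pics
cat > h.py <<'E'
import numpy as np, cv2
from plant import r
def snap(n,f=None):
    c=r.calibration(n); im,d=r.snapshot(n)
    if f: cv2.imwrite('pics/'+f,im[:,:,::-1])
    return im,d,c
def world(d,c):
    h,w=d.shape; f=h/2/np.tan(np.radians(c['fov_y'])/2)
    u,v=np.meshgrid(np.arange(w),np.arange(h))
    P=np.stack([(u-c['cx'])/f*d,(v-c['cy'])/f*d,d],-1)
    W=(P-np.array(c['t']))@np.array(c['R']); W[d==0]=np.nan
    return W
E
python3 - <<'E'
from h import *
for n in ('top','scene'):
    im,d,c=snap(n,n+'1.png'); W=world(d,c); np.save(n+'W.npy',W); np.save(n+'I.npy',im)
    print(n,c['fov_y'],np.round(-np.array(c['R']).T@c['t'],3),W[::120,::128].round(3).tolist())
print(r.get_state())
E
```

```text
top 55.18336569216966 [ 0.449 -0.051  1.278] [[[1.633, 1.255, -0.453], [1.627, 0.726, -0.432], [1.631, 0.211, -0.424], [1.634, -0.301, -0.417], [1.628, -0.804, -0.396]], [[0.952, 0.881, -0.01], [0.954, 0.504, 0.0], [0.96, 0.134, -0.002], [0.965, -0.238, 0.0], [0.973, -0.613, -0.005]], [[0.598, 0.839, -0.001], [0.604, 0.482, -0.002], [0.609, 0.123, -0.001], [0.614, -0.236, 0.002], [0.618, -0.592, 0.011]], [[0.272, 0.799, 0.007], [0.276, 0.459, -0.002], [0.281, 0.112, 0.001], [0.286, -0.235, 0.002], [0.291, -0.581, 0.005]]]
scene 54.10819038801683 [ 1.255 -0.272  0.691] [[[-0.394, -0.653, 0.333], [-0.447, -0.316, 0.303], [0.062, -0.018, 0.403], [-0.321, 0.507, 0.287], [0.281, 0.536, 0.423]], [[-0.354, -0.769, 0.002], [-0.246, -0.389, 0.001], [0.054, -0.036, 0.094], [-0.014, 0.4, 0.003], [0.105, 0.809, 0.003]], [[0.362, -0.64, 0.056], [0.368, -0.404, 0.002], [0.457, -0.133, 0.006], [0.538, 0.144, 0.002], [0.694, 0.35, 0.077]], [[0.638, -0.615, 0.009], [0.697, -0.413, 0.001], [0.762, -0.204, -0.002], [0.833, 0.008, 0.002], [0.903, 0.221, 0.004]]]
{'clock': 0.1, 'q': array([-1.11222072,  0.68991333, -0.19449341,  1.56621744,  0.15729831,
        0.9024752 , -0.21510918]), 'qd': array([ 0.00035546, -0.00347434,  0.0007791 , -0.00229402,  0.00025458,
       -0.00026537, -0.00207285]), 'joint_torque': array([-3.06812035e-03, -5.28498745e+01, -1.27131421e+00, -1.53834254e+01,
       -5.25274768e-02,  2.08647834e-03,  3.08505366e-05]), 'tool_pos': array([0.25737681, 0.56887756, 0.20238736]), 'eef_rot': array([ 2.10773704e-01,  9.77534544e-01, -8.05241697e-04, -1.07951704e-04]), 'contact_force': array([-0.74461806, -0.16855897,  0.44858106]), 'moment': array([ 0.00593182, -0.0488007 ,  0.02894823]), 'finger_force': 0.0, 'opening': 1.0000652035749145}
```

View pics/top1.png

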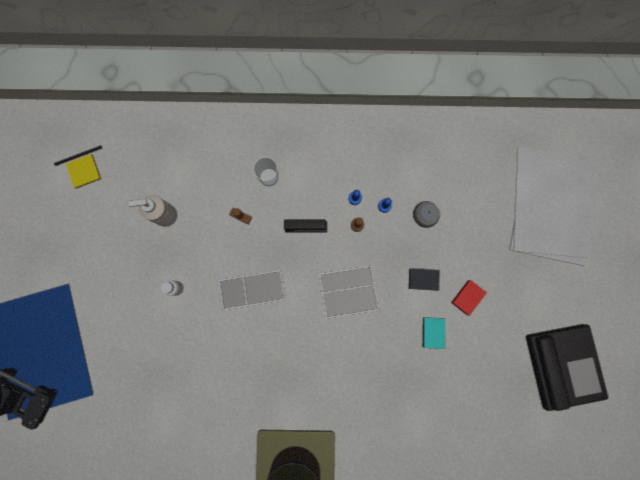

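View pics/scene1.png

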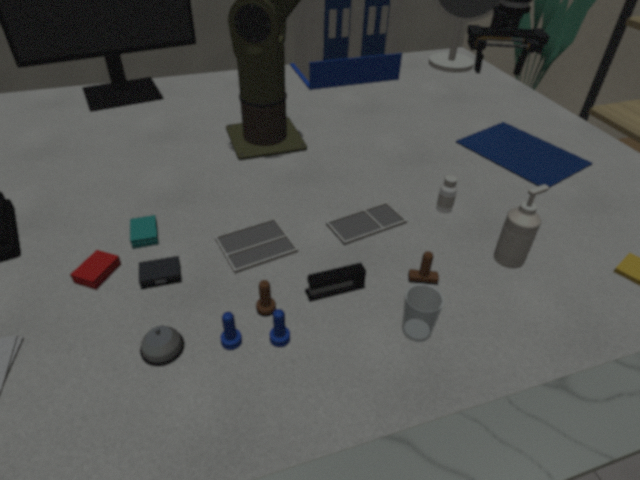

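The top view shows the long tray at (252,290), with its small bay on the left, and the broad tray at (349,292), with the narrow bay on top. The loose parts are the black pad (424,279), brown round stamp (358,224), bar stamp (240,215), stapler (305,225), gel bottle (172,288) and bell (427,214). The blue stamps are at (355,197) and (386,205), next to the brown one.

```bash
cat > m.py <<'E'
from h import *
W=np.load('topW.npy'); I=np.load('topI.npy').astype(int)
c=r.calibration('top');f=240/np.tan(np.radians(c['fov_y'])/2)
R=np.array(c['R']);C=-R.T@np.array(c['t'])
def px(u,v,z):
    d=R.T@np.array([(u-c['cx'])/f,(v-c['cy'])/f,1]); return C+d*(z-C[2])/d[2]
def rect(mask,z):
    v,u=np.nonzero(mask); P=np.array([px(a,b,z)[:2] for a,b in zip(u,v)])
    (cx,cy),(w,h),a=cv2.minAreaRect((P*1000).astype(np.float32)); 
    if h>w: w,h,a=h,w,a+90
    return np.round([cx,cy,w,h,(a+90)%180-90],1)   # long axis angle from world x
def win(u0,u1,v0,v1):
    m=np.zeros(I.shape[:2],bool); m[v0:v1,u0:u1]=1; return m
g=I.sum(2)/3; sat=I.max(2)-I.min(2)
print('pad',rect(win(400,448,260,298)&(g<70),.026), g[279,424])
print('stapler',rect(win(278,335,212,240)&(g<60),.045))
br=(I[...,0]-I[...,2]>25)
for n,w,z in (('round',win(340,375,212,240),.04),('bar',win(220,262,200,230),.01)): print(n,rect(br&w,z))
for n,w in (('long',win(212,290,262,315)),('post',win(315,385,258,325))):
    m=w&(g<150)&(sat<25); k=cv2.connectedComponentsWithStats(m.astype(np.uint8))
    for i in range(1,k[0]):
        if k[2][i,4]>150: print(n,k[2][i,4],rect(k[1]==i,.004))
for n,w in (('gel',win(150,195,270,305)),('bar',win(220,262,200,230)),('pump',win(120,190,185,235)),('tumbler',win(245,290,150,195)),('bell',win(405,450,195,235)),('round',win(345,375,212,240)),('blue1',win(345,366,186,207)),('blue2',win(372,400,192,216)),('pad',win(400,448,260,298)),('red',win(445,490,275,320))):
    P=W[w&(W[...,2]>.02)]; print(n,len(P),P.mean(0).round(3),P[:,2].max().round(3) if len(P) else '', (P[:,:2].min(0)).round(3),P[:,:2].max(0).round(3))
E
python3 m.py
```

```text
pad [ 505.3 -339.9   79.1   54.    88.9] 49.333333333333336
stapler [644.7 -15.5 114.2  30.3 -89.2]
round [ 651.7 -157.3   33.2   32.9    0.8]
bar [677.8 167.8  58.3  25.   66. ]
long 3931 [475.1 133.5 214.9 142.6 -89.2]
post 4436 [ 471.  -141.1  192.1  180.9  -89.2]
gel 259 [0.472 0.329 0.068] 0.095 [0.452 0.316] [0.492 0.348]
bar 85 [0.673 0.164 0.058] 0.081 [0.659 0.143] [0.686 0.178]
pump 881 [0.67  0.368 0.113] 0.187 [0.643 0.344] [0.708 0.412]
tumbler 416 [0.795 0.093 0.064] 0.092 [0.758 0.059] [0.825 0.125]
bell 409 [ 0.687 -0.353  0.033] 0.058 [ 0.655 -0.387] [ 0.72  -0.325]
round 76 [ 0.653 -0.159  0.06 ] 0.078 [ 0.644 -0.171] [ 0.667 -0.145]
blue1 79 [ 0.729 -0.153  0.059] 0.075 [ 0.721 -0.17 ] [ 0.74  -0.139]
blue2 81 [ 0.708 -0.236  0.058] 0.078 [ 0.701 -0.251] [ 0.721 -0.227]
pad 592 [ 0.506 -0.344  0.025] 0.033 [ 0.478 -0.383] [ 0.535 -0.303]
red 604 [ 0.458 -0.465  0.025] 0.031 [ 0.399 -0.509] [ 0.504 -0.396]
```

Emit:
step_arm --increments '[[[2.1,-4.3,1.2],[0,0,-6]],[[2.1,-4.3,1.2],[0,0,-6]],[[2.1,-4.3,1.2],[0,0,-6]],[[2.1,-4.3,1.2],[0,0,-6]],[[2.1,-4.3,1.2],[0,0,-6]],[[2.1,-4.3,1.2],[0,0,-6]],[[2.1,-4.3,1.2],[0,0,-6]],[[2.1,-4.3,1.2],[0,0,-6]],[[2.1,-4.3,1.2],[0,0,-5]],[[0,0,0],[0,0,-5]]]' --fingers 1

```text
clock: 1.1
tool_pos: [0.4503, 0.1748, 0.3126]
eef_rot: [0.664, 0.747, 0.0, 0.003]
contact_force: [0.3, 0.8, 0.4]
opening: 0.997
finger_force: 0.0
```

Run:
```python
from h import *
im,d,c=snap('wrist','w1.png'); W=world(d,c); np.save('w1W.npy',W); np.save('w1I.npy',im)
print(c['fov_y'],(-np.array(c['R']).T@c['t']).round(3),W[240,320])
```

```text
59.11579572948933 [0.442 0.249 0.493] [0.46052205 0.10131127 0.00470829]
```

View pics/w1.png

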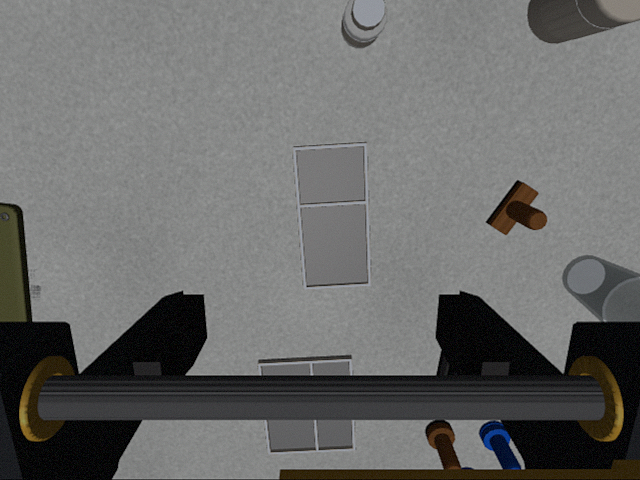

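```bash
cat >> h.py <<'E'
def px(c,u,v,z,h=480):
    f=h/2/np.tan(np.radians(c['fov_y'])/2);R=np.array(c['R']);C=-R.T@np.array(c['t'])
    d=R.T@np.array([(u-c['cx'])/f,(v-c['cy'])/f,1]); return C+d*(z-C[2])/d[2]
E
python3 - <<'E'
from h import *
c=r.calibration('wrist'); I=np.load('w1I.npy')
for n,Q in (('long',[(294,147),(366,143),(370,285),(306,287)]),('post',[(260,362),(351,356),(354,451),(270,452)])):
    q=np.array(Q,np.float32).reshape(-1,1,2)
    q=cv2.cornerSubPix(I.mean(2).astype(np.uint8),q.copy(),(4,4),(-1,-1),(3,30,.01)).reshape(-1,2)
    P=np.array([px(c,u,v,.01)[:2]*1000 for u,v in q]); 
    yv=P[0]+P[1]-P[2]-P[3]; xv=P[1]+P[2]-P[0]-P[3]
    print(n,q.round(1).tolist(),'ctr',P.mean(0).round(1),'len',np.hypot(*yv)/2,np.hypot(*xv)/2,'yang',np.degrees(np.arctan2(yv[1],yv[0])),'xang',np.degrees(np.arctan2(xv[1],xv[0])))
E
```

```text
long [[294.0, 147.0], [363.20001220703125, 143.3000030517578], [368.0, 282.6000061035156], [305.5, 286.5]] ctr [469.6 135.9] len 168.22652344834242 77.17039265480928 yang 100.47033644272281 xang 10.134104116532939
post [[257.3999938964844, 362.1000061035156], [351.3999938964844, 357.8999938964844], [352.79998779296875, 447.5], [270.1000061035156, 451.6000061035156]] ctr [ 469.2 -127.6] len 143.5472583448616 119.37585617474119 yang 100.03929575430051 xang 9.838375308759447
```

Emit:
step_arm --increments '[[[0.3,-5,0],[0,0,0]],[[0.3,-5,0],[0,0,0]],[[0.3,-4.9,0],[0,0,0]],[[0.3,-4.9,0],[0,0,0]],[[0.4,-4.9,0],[0,0,0]],[[0,0,0],[0,0,0]],[[0,0,0],[0,0,0]],[[0,0,0],[0,0,0]],[[0,0,0],[0,0,0]],[[0,0,0],[0,0,0]]]'

```text
clock: 2.15
tool_pos: [0.4626, -0.0627, 0.3111]
eef_rot: [0.657, 0.754, 0.0, -0.0]
contact_force: [0.9, 0.4, 0.2]
opening: 1.001
finger_force: 0.0
```

Run:
```python
from h import *
im,d,c=snap('wrist','w2.png'); W=world(d,c); np.save('w2W.npy',W); np.save('w2I.npy',im)
import pickle; pickle.dump(c,open('w2c','wb')); print(r.get_state()['tool_pos'],r.get_state()['eef_rot'])
```

```text
[ 0.46261388 -0.0629624   0.31109781] [ 6.57198817e-01  7.53717239e-01  1.15165756e-04 -1.58607797e-04]
```

View pics/w2.png

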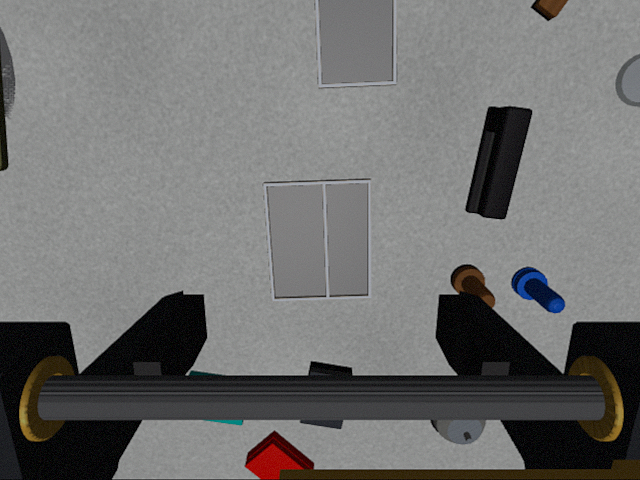

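The broad tray's corners are near (265,183), (370,180), (370,297) and (274,299). The round stamp's foot is at (467,278), the stapler at (500,162), and the pad is partly hidden at (325,395).

```bash
cat >> h.py <<'E'
def warp(im,c,x0,y0,w,h,z,s=.0005):
    f=240/np.tan(np.radians(c['fov_y'])/2)
    X,Y=np.meshgrid(x0+np.arange(w)*s,y0+np.arange(h)*s)
    P=np.stack([X,Y,np.full_like(X,z)],-1)@np.array(c['R']).T+np.array(c['t'])
    return cv2.remap(im,(P[...,0]/P[...,2]*f+c['cx']).astype(np.float32),(P[...,1]/P[...,2]*f+c['cy']).astype(np.float32),1)
E
cat > tray.py <<'E'
from h import *
import pickle
from scipy.optimize import minimize
def fit(im,c,size,divs,p0):
    # maximise rim brightness minus surroundings over (x,y,ang)
    sx,sy=size
    g=cv2.GaussianBlur(im.mean(2).astype(np.float32),(0,0),1.0); s=.0005
    x0,y0=p0[0]-.13,p0[1]-.13; G=warp(g,c,x0,y0,520,520,.010)
    t=np.linspace(-1,1,200); a,b=sx/2-.002,sy/2-.002
    L=[np.c_[t*a,0*t+b],np.c_[t*a,0*t-b],np.c_[0*t+a,t*b],np.c_[0*t-a,t*b],divs(t,a,b)]
    L=np.concatenate(L)
    def cost(p):
        ca,sa=np.cos(p[2]),np.sin(p[2]); Q=L@np.array([[ca,sa],[-sa,ca]])+p[:2]
        m=((Q-[x0,y0])/s).astype(np.float32)
        return -cv2.remap(G,m[None,:,0].copy(),m[None,:,1].copy(),1).mean()
    best=min((minimize(cost,[p0[0]+i,p0[1]+j,p0[2]+k],method='Nelder-Mead',options=dict(initial_simplex=np.array([[0,0,0],[.003,0,0],[0,.003,0],[0,0,.03]])+[p0[0]+i,p0[1]+j,p0[2]+k])) for i in(-.006,-.003,0,.003,.006) for j in (-.006,-.003,0,.003,.006) for k in (-.03,0,.03)),key=lambda o:o.fun)
    return np.r_[best.x[:2]*1000,np.degrees(best.x[2]),-best.fun].round(1)
lng=((.084,.174),lambda t,a,b:np.c_[t*a,0*t+.019])
pst=((.124,.148),lambda t,a,b:np.c_[0*t+.008,t*b])
E
python3 - <<'E'
from tray import *
c=pickle.load(open('w2c','rb')); I=np.load('w2I.npy')
print('post w2',fit(I,c,*pst,[.469,-.128,.17]))
# w1 pose: rebuild calibration from fixed offset between pose at that time is not saved; use top too
ct=r.calibration('top'); T=np.load('topI.npy')
print('post top',fit(T,ct,*pst,[.469,-.128,.17])); print('long top',fit(T,ct,*lng,[.4696,.136,.17]))
W=np.load('w2W.npy')
m=np.zeros((480,640),bool); m[95:225,460:535]=1; m&=(I.mean(2)<70)&(W[...,2]>.04)
print('stapler',[np.round(v,1) for v in cv2.minAreaRect((W[m][:,:2]*1000).astype(np.float32))])
E
```

```text
post w2 [ 471.9 -137.     9.9  152.4]
post top [528.4 -75.3   4.9 143.4]
long top [559.1 138.8   0.  143.8]
stapler [array([650.6, -14.3]), array([ 28.2, 115.3]), np.float64(0.9)]
```

Run:
```python
from tray import *
c=pickle.load(open('w2c','rb')); ct=r.calibration('top')
def rep(n,c,Q):
    P=np.array([px(c,u,v,.01)[:2]*1000 for u,v in Q]); yv=P[0]+P[1]-P[2]-P[3]; xv=P[1]+P[2]-P[0]-P[3]
    print(n,P.mean(0).round(1),np.hypot(*yv)/2,np.hypot(*xv)/2,np.degrees(np.arctan2(yv[1],yv[0]))-90,np.degrees(np.arctan2(xv[1],xv[0])))
rep('post',c,[(265,183),(370,180),(370,298),(274,299)])
print('long low corners',[px(c,u,v,.01)[:2].round(4) for u,v in ((319,87),(396,84))])
I=np.load('w2I.npy')
G=warp(I,c,.38,-.25,400,400,.01); T=warp(np.load('topI.npy'),ct,.38,-.25,400,1000,.01)
cv2.imwrite('pics/rect.png',np.vstack([np.rot90(G)[:,:],]))
T2=warp(np.load('topI.npy'),ct,.38,-.25,400,1000,.01); 
a=np.hstack([np.rot90(T2),]); b=np.rot90(G)
print(a.shape,b.shape)
cv2.imwrite('pics/rect.png',np.vstack([np.hstack([G.transpose(1,0,2)[::-1,::-1], np.zeros_like(G)]),T2[200:].transpose(1,0,2)[::-1,::-1][:,:800]])[:, :, ::-1][:800:1][::1][:800] if 0 else cv2.resize(np.vstack([np.hstack([G.transpose(1,0,2)[::-1,::-1],np.zeros((400,600,3),np.uint8)]),T2.transpose(1,0,2)[::-1,::-1]]),(750,600)))
```

```text
post [ 472.8 -135.8] 145.64325016562995 119.53784424521047 9.89727791927345 8.96484987828378
long low corners [array([0.4483, 0.0369]), array([0.5296, 0.0511])]
(400, 1000, 3) (400, 400, 3)
```

View pics/rect.png

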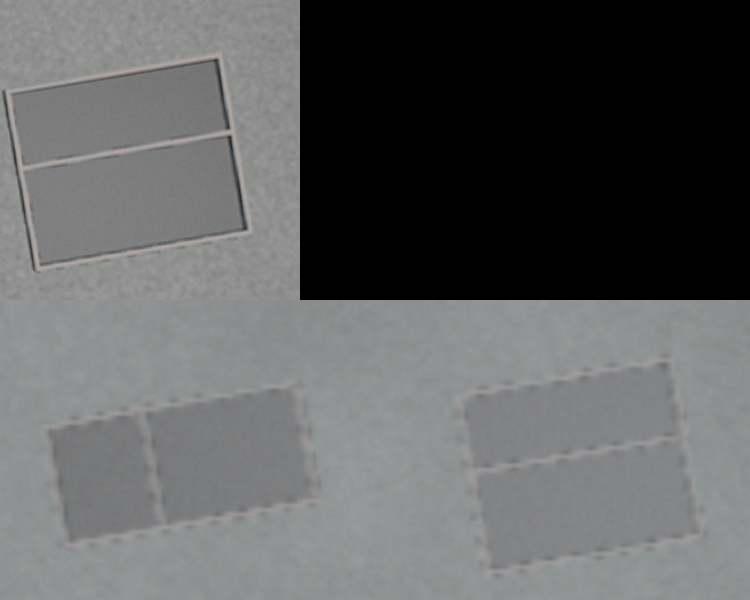

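The warped views put the broad tray at (472,-136) mm and the long tray at (472,129) mm, both turned about 10°. Next is the pad.

Emit:
step_arm --increments '[[[0.9,-3.8,-2.2],[0,0,-2]],[[0.9,-3.8,-2.2],[0,0,-2]],[[0.9,-3.8,-2.2],[0,0,-2]],[[0.8,-3.7,-2.2],[0,0,-2]],[[0.8,-3.7,-2.2],[0,0,-1]],[[0,0,0],[0,0,0]],[[0,0,0],[0,0,0]],[[0,0,0],[0,0,0]],[[0,0,0],[0,0,0]],[[0,0,0],[0,0,0]]]'

```text
clock: 3.2
tool_pos: [0.5061, -0.2511, 0.2019]
eef_rot: [0.715, 0.7, 0.001, 0.0]
contact_force: [0.9, 0.0, 0.0]
opening: 1.0
finger_force: 0.0
```

```bash
cat >> h.py <<'E'
def yaw():
    s=r.get_state(); x,y,z,w=s['eef_rot']; return s['tool_pos'].round(4), round(float(np.degrees(np.arctan2(y*y-x*x,2*x*y))),1)
def look(f):
    im,d,c=snap('wrist',f); print(*yaw()); return im,world(d,c),c
def blob(im,W,mask,z,name,c):
    k=cv2.connectedComponentsWithStats(mask.astype(np.uint8)); i=1+k[2][1:,4].argmax(); v,u=np.nonzero(k[1]==i)
    P=np.array([px(c,a,b,z)[:2]*1000 for a,b in zip(u,v)],np.float32)
    print(name,len(u),'px',u.mean().round(),v.mean().round(),[np.round(q,1) for q in cv2.minAreaRect(P)],'depth mean',np.nanmean(W[v,u],0).round(4))
E
python3 - <<'E'
from h import *
im,W,c=look('w3.png'); g=im.mean(2)
m=(W[...,2]>.015)&(W[...,2]<.035)&(g<110)&(im.max(2).astype(int)-im.min(2)<40); m[330:]=0; m[:,:205]=0;m[:,440:]=0
blob(im,W,m,.026,'pad',c)
E
```

```text
[ 0.506  -0.2514  0.2018] -1.2
pad 4422 px 324.0 293.0 [array([ 509.6, -335.6]), array([73.1, 56.6]), np.float64(87.7)] depth mean [ 0.5092 -0.3354  0.0252]
```

View pics/w3.png

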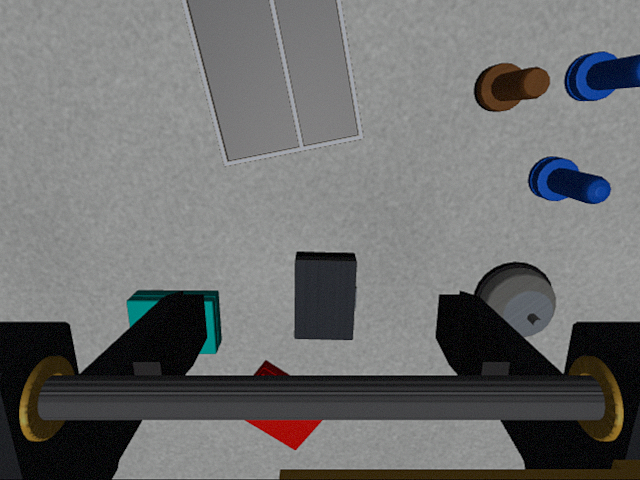

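The pad is at (324,296) px, about (508,-339) mm and turned about -2°. It sits clear of the red and turquoise ones.

Emit:
step_arm --increments '[[[0.1,-4.4,-2],[0,0,-1]],[[0.1,-4.4,-2],[0,0,0]],[[0,0,-4],[0,0,0]],[[0,0,-4],[0,0,0]],[[0,0,-3],[0,0,0]],[[0,0,-2],[0,0,0]],[[0,0,-1.3],[0,0,0]],[[0,0,-0.7],[0,0,0]],[[0,0,0],[0,0,0]],[[0,0,0],[0,0,0]]]'

```text
clock: 4.25
tool_pos: [0.5083, -0.3408, 0.0121]
eef_rot: [0.721, 0.693, 0.0, 0.001]
contact_force: [0.3, 0.1, 0.4]
opening: 1.007
finger_force: 0.0
```

Emit:
step_arm --increments '[[[0,0,0],[0,0,0]],[[0,0,0],[0,0,0]],[[0,0,0],[0,0,0]],[[0,0,0],[0,0,0]],[[0,0,0],[0,0,0]],[[0,0,0],[0,0,0]],[[0,0,0],[0,0,0]],[[0,0,0.5],[0,0,0]],[[0,0,2],[0,0,0]],[[0,0,3],[0,0,0]]]' --fingers 0 --grip_force 25

```text
clock: 5.25
tool_pos: [0.5064, -0.3395, 0.0656]
eef_rot: [0.721, 0.693, -0.0, -0.002]
contact_force: [0.6, 0.0, 0.2]
opening: 0.12
finger_force: 0.0
```

Emit:
step_arm --increments '[[[0,2,3],[0,0,0]],[[0,3,3],[0,0,0]],[[0,4,2],[0,0,0]],[[0,0,0],[0,0,0]],[[0,0,0],[0,0,0]],[[0,0,0],[0,0,0]],[[0,0,0],[0,0,0]],[[0,0,0],[0,0,0]],[[0,0,0],[0,0,0]],[[0,0,0],[0,0,0]]]' --fingers 1

```text
clock: 6.25
tool_pos: [0.5073, -0.2507, 0.1459]
eef_rot: [0.722, 0.692, -0.0, -0.0]
contact_force: [-0.5, -0.4, 1.0]
opening: 0.997
finger_force: 0.0
```

Run:
```python
from h import *
im,W,c=look('w4.png'); g=im.mean(2)
m=(W[...,2]>.015)&(W[...,2]<.035)&(g<110)&(im.max(2).astype(int)-im.min(2)<40); m[375:]=0; m[:,:225]=0;m[:,430:]=0
blob(im,W,m,.026,'pad',c); print(r.get_state()['opening'])
```

```text
[ 0.5074 -0.2506  0.1459] -2.4
pad 6613 px 326.0 327.0 [array([ 509.3, -340.4]), array([82.9, 56.7]), np.float64(87.6)] depth mean [ 0.509  -0.3395  0.0252]
0.9989688545371196
```

View pics/w4.png

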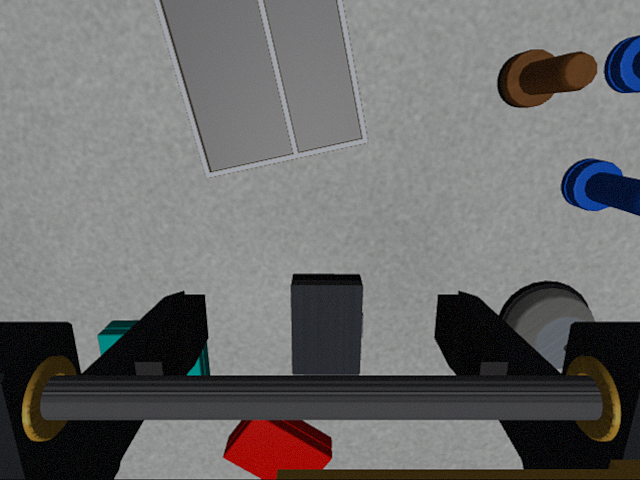

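The pad has not moved; it is still at (326,325) px. The fingers probably close slowly and I lifted too early, so this time I'll give them the whole call to close.

Emit:
step_arm --increments '[[[0.1,-4.5,-1],[0,0,0]],[[0.1,-4.5,-1],[0,0,0]],[[0,0,-4],[0,0,0]],[[0,0,-3],[0,0,0]],[[0,0,-2],[0,0,0]],[[0,0,-1.5],[0,0,0]],[[0,0,-0.7],[0,0,0]],[[0,0,-0.4],[0,0,0]],[[0,0,0],[0,0,0]],[[0,0,0],[0,0,0]]]'

```text
clock: 7.3
tool_pos: [0.5102, -0.3407, 0.0111]
eef_rot: [0.721, 0.693, 0.0, 0.001]
contact_force: [0.4, -0.0, -0.3]
opening: 1.001
finger_force: 0.0
```

Emit:
step_arm --increments '[[[0,0,0],[0,0,0]],[[0,0,0],[0,0,0]],[[0,0,0],[0,0,0]],[[0,0,0],[0,0,0]],[[0,0,0],[0,0,0]],[[0,0,0],[0,0,0]],[[0,0,0],[0,0,0]],[[0,0,0],[0,0,0]],[[0,0,0],[0,0,0]],[[0,0,0],[0,0,0]]]' --fingers 0 --grip_force 25

```text
clock: 8.3
tool_pos: [0.5096, -0.3404, 0.0101]
eef_rot: [0.721, 0.693, 0.0, 0.0]
contact_force: [0.0, -0.8, 0.5]
opening: 0.117
finger_force: 0.0
```

Run:
```python
from h import *
print(r.get_state()['opening'],r.get_state()['finger_force'],r.get_state()['contact_force'])
a,_,_=snap('scene'); b,_,_=snap('wrist')
a=cv2.resize(a[200:340,40:260],(660,420)); b=cv2.resize(b[200:],(660,288))
cv2.imwrite('pics/g.png',cv2.resize(np.vstack([a,b]),(560,600))[:,:,::-1]); print(r.get_state()['opening'])
```

```text
0.11662111440327512 0.0 [ 0.03297499 -0.83576966  0.53864239]
0.02579294807530767
```

View pics/g.png

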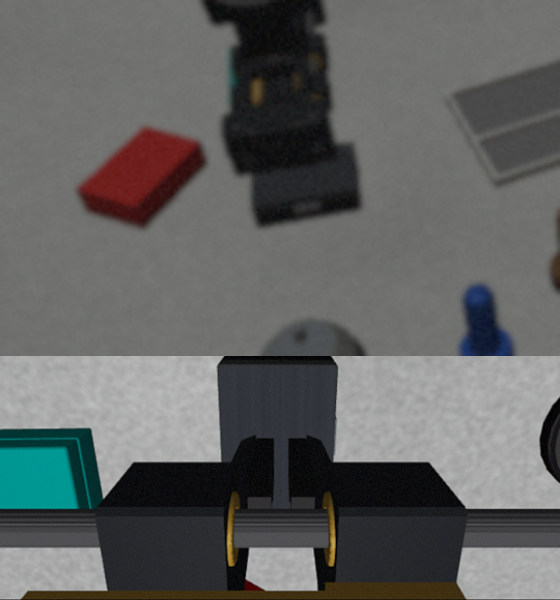

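The scene crop shows the gripper behind and above the pad. In the wrist crop the fingers close over its top face without touching it. I'll use depth to find where the fingertips really are.

Run:
```python
from h import *
im,W,c=look(None)
print('cam',(-np.array(c['R']).T@c['t']).round(4))
for v in range(240,400,12): print(v,[W[v,u].round(3).tolist() for u in (290,300,340,350)],[im[v,u].mean().round() for u in (300,340)])
im,d,c=snap('scene'); W=world(d,c); np.save('s2W.npy',W)
m=(abs(W[...,0]-.51)<.08)&(abs(W[...,1]+.34)<.1)&(W[...,2]>.008)&(W[...,2]<.12)
P=W[m]
for z in np.arange(.01,.12,.01):
    Q=P[abs(P[:,2]-z)<.005]; print(z.round(3),len(Q),np.percentile(Q,[2,50,98],axis=0)[:,:2].round(3).tolist() if len(Q) else '')
```

```text
[ 0.5095 -0.3403  0.0101] -2.3
cam [ 0.514  -0.2661  0.1911]
240 [[0.499, -0.316, 0.025], [0.504, -0.315, 0.026], [0.52, -0.316, 0.026], [0.524, -0.316, 0.026]] [np.float64(53.0), np.float64(53.0)]
252 [[0.499, -0.32, 0.026], [0.503, -0.321, 0.025], [0.52, -0.321, 0.026], [0.524, -0.322, 0.025]] [np.float64(51.0), np.float64(50.0)]
264 [[0.499, -0.326, 0.024], [0.503, -0.326, 0.025], [0.52, -0.327, 0.025], [0.524, -0.326, 0.027]] [np.float64(53.0), np.float64(57.0)]
276 [[0.498, -0.331, 0.025], [0.503, -0.331, 0.026], [0.519, -0.332, 0.026], [0.524, -0.332, 0.026]] [np.float64(48.0), np.float64(57.0)]
288 [[0.498, -0.336, 0.026], [0.502, -0.337, 0.026], [0.519, -0.337, 0.026], [0.523, -0.338, 0.026]] [np.float64(51.0), np.float64(58.0)]
300 [[0.5, -0.329, 0.054], [0.504, -0.331, 0.05], [0.518, -0.332, 0.049], [0.522, -0.33, 0.054]] [np.float64(8.0), np.float64(12.0)]
312 [[0.501, -0.329, 0.063], [0.504, -0.331, 0.06], [0.518, -0.331, 0.061], [0.521, -0.33, 0.063]] [np.float64(5.0), np.float64(13.0)]
324 [[0.502, -0.33, 0.07], [0.505, -0.331, 0.069], [0.517, -0.331, 0.069], [0.521, -0
[... 462 characters left out ...]
03, -0.334, 0.089], [0.506, -0.334, 0.091], [0.516, -0.334, 0.091], [0.519, -0.335, 0.09]] [np.float64(49.0), np.float64(49.0)]
384 [[0.506, -0.313, 0.125], [0.508, -0.314, 0.124], [0.516, -0.314, 0.125], [0.517, -0.314, 0.125]] [np.float64(31.0), np.float64(38.0)]
396 [[0.507, -0.314, 0.127], [0.508, -0.315, 0.126], [0.515, -0.315, 0.126], [0.517, -0.315, 0.126]] [np.float64(58.0), np.float64(60.0)]
0.01 138 [[0.447, -0.438], [0.534, -0.357], [0.538, -0.305]]
0.02 282 [[0.444, -0.438], [0.532, -0.353], [0.538, -0.305]]
0.03 579 [[0.441, -0.438], [0.513, -0.348], [0.536, -0.306]]
0.04 0 
0.05 0 
0.06 0 
0.07 0 
0.08 0 
0.09 0 
0.1 0 
0.11 7 [[0.431, -0.362], [0.432, -0.311], [0.583, -0.307]]
```

The depth shows the fingertips about 35 mm above the reported TCP, at z≈0.045 with TCP z=0.010. So the stated TCP offset doesn't match the real fingers. I'll open, go part way down and measure the tips.

Emit:
step_arm --increments '[[[0,0,0],[0,0,0]],[[0,0,0],[0,0,0]],[[0,0,0],[0,0,0]],[[0,0,0],[0,0,0]],[[0,0,0],[0,0,0]],[[0,0,0],[0,0,0]],[[0,0,0],[0,0,0]],[[0,0,0],[0,0,0]],[[0,0,-0.5],[0,0,0]],[[0,0,-0.5],[0,0,0]]]' --fingers 1

```text
clock: 9.5
tool_pos: [0.5096, -0.3403, -0.0002]
eef_rot: [0.721, 0.693, 0.0, 0.0]
contact_force: [0.4, -0.6, -0.6]
opening: 0.887
finger_force: 0.0
```

Run:
```python
from h import *
im,W,c=look('w5.png'); print('cam',(-np.array(c['R']).T@c['t']).round(4))
for v in list(range(284,304,2))+[320,340]: print(v,[(W[v,u]*1000).round(0).tolist() for u in (175,185,195,203,441,450,458)])
```

```text
[ 0.509  -0.3399 -0.0011] -2.3
cam [ 0.514  -0.2661  0.1808]
284 [[444.0, -339.0, -0.0], [448.0, -339.0, -1.0], [453.0, -340.0, -1.0], [456.0, -340.0, -2.0], [567.0, -344.0, -1.0], [571.0, -345.0, -1.0], [574.0, -344.0, -1.0]]
286 [[444.0, -340.0, 0.0], [448.0, -340.0, -1.0], [453.0, -340.0, -0.0], [nan, nan, nan], [566.0, -345.0, -0.0], [571.0, -346.0, -2.0], [575.0, -346.0, -1.0]]
288 [[443.0, -341.0, -1.0], [448.0, -341.0, -1.0], [452.0, -342.0, -2.0], [457.0, -341.0, 0.0], [566.0, -346.0, -0.0], [570.0, -346.0, 0.0], [574.0, -347.0, -1.0]]
290 [[444.0, -342.0, 0.0], [448.0, -343.0, -1.0], [465.0, -327.0, 35.0], [456.0, -343.0, -1.0], [567.0, -348.0, -2.0], [571.0, -347.0, 0.0], [575.0, -348.0, -1.0]]
292 [[443.0, -343.0, -1.0], [447.0, -344.0, -2.0], [465.0, -328.0, 36.0], [456.0, -344.0, -1.0], [567.0, -348.0, -1.0], [559.0, -332.0, 36.0], [575.0, -349.0, -2.0]]
294 [[443.0, -344.0, -0.0], [462.0, -327.0, 38.0], [464.0, -329.0, 35.0], [467.0, -329.0, 34.0], [556.0, -333.0, 35.0], [559.0, -331.0, 39.0], [561.0, -332.0, 39.0]]
296 [[443.0, -345.0, -1.0], [462.0, -328.0, 40.0], [46
[... 241 characters left out ...]
333.0, 40.0], [560.0, -332.0, 42.0]]
300 [[460.0, -327.0, 45.0], [463.0, -328.0, 43.0], [466.0, -329.0, 40.0], [469.0, -329.0, 40.0], [555.0, -332.0, 41.0], [558.0, -333.0, 41.0], [560.0, -332.0, 43.0]]
302 [[460.0, -328.0, 45.0], [464.0, -327.0, 45.0], [466.0, -330.0, 41.0], [469.0, -330.0, 41.0], [554.0, -333.0, 42.0], [558.0, -333.0, 42.0], [559.0, -331.0, 46.0]]
320 [[464.0, -329.0, 56.0], [467.0, -329.0, 56.0], [470.0, -329.0, 56.0], [472.0, -331.0, 53.0], [551.0, -333.0, 55.0], [554.0, -333.0, 55.0], [556.0, -333.0, 56.0]]
340 [[468.0, -329.0, 68.0], [471.0, -329.0, 69.0], [471.0, -334.0, 60.0], [471.0, -338.0, 54.0], [551.0, -340.0, 56.0], [552.0, -336.0, 63.0], [552.0, -332.0, 69.0]]
```

The tips are about 34 mm above the reported TCP z, so I'll apply that offset from here on. For the pad grip I need the tips at about 10 mm, which is TCP z = -0.024.

Emit:
step_arm --increments '[[[0,0,-0.5],[0,0,0]],[[0,0,-0.5],[0,0,0]],[[0,0,-0.5],[0,0,0]],[[0,0,-0.4],[0,0,0]],[[0,0,-0.4],[0,0,0]],[[0,0,0],[0,0,0]],[[0,0,0],[0,0,0]],[[0,0,0],[0,0,0]],[[0,0,0],[0,0,0]],[[0,0,0],[0,0,0]]]'

```text
clock: 10.55
tool_pos: [0.5097, -0.3404, -0.0227]
eef_rot: [0.721, 0.693, 0.0, 0.0]
contact_force: [0.1, -0.3, 0.9]
opening: 1.0
finger_force: 0.0
```

Emit:
step_arm --increments '[[[0,0,0],[0,0,0]],[[0,0,0],[0,0,0]],[[0,0,0],[0,0,0]],[[0,0,0],[0,0,0]],[[0,0,0],[0,0,0]],[[0,0,0],[0,0,0]],[[0,0,0],[0,0,0]],[[0,0,0],[0,0,0]],[[0,0,0],[0,0,0]],[[0,0,0],[0,0,0]]]' --fingers 0 --grip_force 25

```text
clock: 11.55
tool_pos: [0.5093, -0.3403, -0.0229]
eef_rot: [0.721, 0.693, -0.0, -0.0]
contact_force: [-0.7, 0.4, 1.5]
opening: 0.631
finger_force: 25.0
```

Emit:
step_arm --increments '[[[0,0,1],[0,0,0]],[[0,0,3],[0,0,0]],[[0,1,4],[0,0,0]],[[-0.3,3,2],[0,0,1.3]],[[-0.4,4.7,0],[0,0,2]],[[-0.4,4.7,0],[0,0,2]],[[-0.4,4.7,0],[0,0,2]],[[-0.4,4.7,0],[0,0,2]],[[-0.4,4.7,0],[0,0,2]],[[-0.4,4.7,0],[0,0,1]]]'

```text
clock: 12.55
tool_pos: [0.483, -0.0163, 0.0778]
eef_rot: [0.643, 0.766, 0.001, 0.001]
contact_force: [1.5, -0.0, -2.0]
opening: 0.634
finger_force: 25.0
```

Emit:
step_arm --increments '[[[-0.4,4.5,0],[0,0,0]],[[0,4,0],[0,0,0]],[[0,3,0],[0,0,0]],[[0,0,-2],[0,0,0]],[[0,0,-2],[0,0,0]],[[0,0,-1],[0,0,0]],[[0,0,0],[0,0,0]],[[0,0,0],[0,0,0]],[[0,0,0],[0,0,0]],[[0,0,0],[0,0,0]]]'

```text
clock: 13.55
tool_pos: [0.4791, 0.0966, 0.0279]
eef_rot: [0.643, 0.766, 0.001, 0.0]
contact_force: [1.5, -0.4, -1.7]
opening: 0.635
finger_force: 25.0
```

Run:
```python
from h import *
im,W,c=look('w6.png'); s=r.get_state(); print(s['opening'],s['finger_force'])
```

```text
[0.479  0.0966 0.0278] 9.9
0.6352090125830441 24.997917115688324
```

View pics/w6.png

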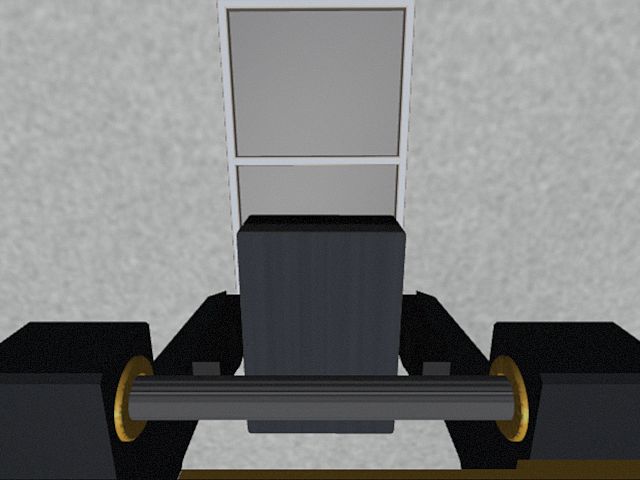

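The pad hangs square over the large bay: the divider is at row 160 and the tray's centre line at column 319. I'll check y using the divider.

Run:
```python
from h import *
c=r.calibration('wrist')
d=[px(c,u,160.5,.010)[:2]*1000 for u in (235,404)]; o=[px(c,u,6,.010)[:2]*1000 for u in (224,410)]
print(d,o); ex=o[1]-o[0]; ang=np.degrees(np.arctan2(ex[1],ex[0])); ey=np.array([-np.sin(np.radians(ang)),np.cos(np.radians(ang))])
print(ang,'bay centre from divider',(d[0]+d[1])/2-52*ey,'from top rim',(o[0]+o[1])/2-118*ey)
```

```text
[array([432.13008709, 141.99835629]), array([509.40358759, 155.47458145])] [array([420.23277267, 205.09027162]), array([497.26927396, 218.56053203])]
9.918215303639844 bay centre from divider [479.72343562  97.51362878] from top rim [479.07561172  95.588957  ]
```

Emit:
step_arm --increments '[[[0,0,-2],[0,0,0]],[[0,0,-1.2],[0,0,0]],[[0,0,-0.7],[0,0,0]],[[0,0,-0.4],[0,0,0]],[[0,0,-0.3],[0,0,0]],[[0,0,0],[0,0,0]],[[0,0,0],[0,0,0]],[[0,0,0],[0,0,0]],[[0,0,0],[0,0,0]],[[0,0,0],[0,0,0]]]'

```text
clock: 14.6
tool_pos: [0.4786, 0.0967, -0.0188]
eef_rot: [0.643, 0.766, 0.0, 0.0]
contact_force: [-0.1, 0.3, -1.3]
opening: 0.633
finger_force: 25.0
```

Emit:
step_arm --increments '[[[0,0,0],[0,0,0]],[[0,0,0],[0,0,0]],[[0,0,0],[0,0,0]],[[0,0,0],[0,0,0]],[[0,0,0],[0,0,0]],[[0,0,1],[0,0,0]],[[0,0,3],[0,0,0]],[[0,0,4],[0,0,0]],[[0,0,4],[0,0,0]],[[0,0,4],[0,0,0]]]' --fingers 1

```text
clock: 15.6
tool_pos: [0.478, 0.0966, 0.1433]
eef_rot: [0.643, 0.766, 0.0, -0.0]
contact_force: [0.2, 0.4, 0.2]
opening: 0.998
finger_force: 0.0
```

Emit:
step_arm --increments '[[[2.9,-2.8,0.6],[0,0,0]],[[2.9,-2.8,0.6],[0,0,0]],[[2.9,-2.8,0.6],[0,0,0]],[[2.9,-2.8,0.6],[0,0,0]],[[2.9,-2.8,0.6],[0,0,0]],[[2.9,-2.6,0.6],[0,0,0]],[[0,0,0],[0,0,0]],[[0,0,0],[0,0,0]],[[0,0,0],[0,0,0]],[[0,0,0],[0,0,0]]]' --fingers 0.5

```text
clock: 16.6
tool_pos: [0.6515, -0.0676, 0.1771]
eef_rot: [0.642, 0.766, 0.0, -0.001]
contact_force: [-0.2, 0.9, 0.0]
opening: 0.501
finger_force: 0.0
```

```bash
cat >> h.py <<'E'
from scipy.optimize import least_squares
def cyl(P,R):
    o=least_squares(lambda p:np.hypot(P[:,0]-p[0],P[:,1]-p[1])-R,np.nanmedian(P[:,:2],0)+[0,-.005],loss='soft_l1',f_scale=.002)
    return (o.x*1000).round(1),np.median(abs(o.fun)).round(4),len(P)
E
python3 - <<'E'
from h import *
im,W,c=look('w7.png'); I=im.astype(int)
br=(I[...,0]-I[...,2]>25)&(W[...,0]>.58)&(abs(W[...,1]+.158)<.05); Z=W[...,2]
print('handle',cyl(W[br&(Z>.022)&(Z<.062)],.011),'foot',cyl(W[br&(Z>.003)&(Z<.014)],.019),'ztop',Z[br].max())
T=W[br&(Z>.069)]; print('dome',T.mean(0))
F=W[br&(Z>.01)&(Z<.019)]; print(F.mean(0))
E
```

```text
[ 0.6517 -0.0678  0.1771] 10.1
handle (array([ 658.7, -160. ]), np.float64(0.0002), 449) foot (array([ 658.7, -160. ]), np.float64(0.0002), 76) ztop 0.07615243675209153
dome [ 0.65852557 -0.15765417  0.0726739 ]
[ 0.65856841 -0.15246684  0.01608993]
```

View pics/w7.png

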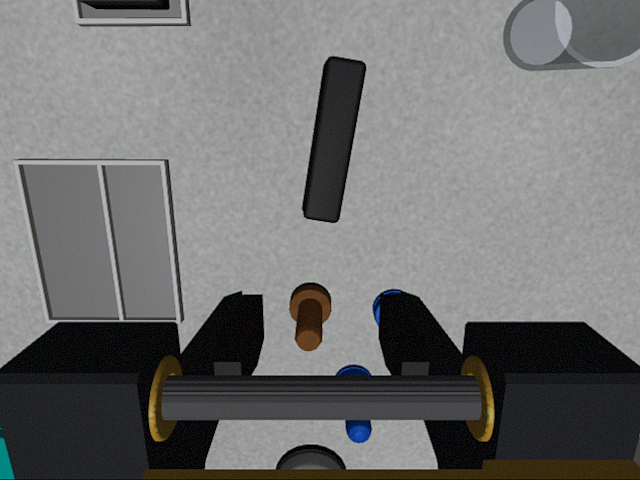

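The round stamp's foot is at (311,300) px; the cylinder fits give (658.7,-160.0) mm. The stapler is clear at (335,140) px.

Emit:
step_arm --increments '[[[0.3,-4.6,0],[0,0,0]],[[0.4,-4.6,0],[0,0,0]],[[0,0,-4],[0,0,0]],[[0,0,-4],[0,0,0]],[[0,0,-4],[0,0,0]],[[0,0,-3],[0,0,0]],[[0,0,-1.8],[0,0,0]],[[0,0,-1],[0,0,0]],[[0,0,0],[0,0,0]],[[0,0,0],[0,0,0]]]'

```text
clock: 17.65
tool_pos: [0.6607, -0.1616, 0.0005]
eef_rot: [0.643, 0.766, 0.0, 0.001]
contact_force: [-0.4, -0.6, 0.6]
opening: 0.497
finger_force: 0.0
```

Emit:
step_arm --increments '[[[0,0,0],[0,0,0]],[[0,0,0],[0,0,0]],[[0,0,0],[0,0,0]],[[0,0,0],[0,0,0]],[[0,0,0],[0,0,0]],[[0,0,0],[0,0,0]],[[0,0,0],[0,0,0]],[[0,0,0],[0,0,0]],[[0,0,0],[0,0,0]],[[0,0,0],[0,0,0]]]' --fingers 0 --grip_force 20

```text
clock: 18.65
tool_pos: [0.6599, -0.1616, -0.0002]
eef_rot: [0.643, 0.766, 0.0, 0.0]
contact_force: [-1.4, -1.0, 5.9]
opening: 0.241
finger_force: 19.7
```

Emit:
step_arm --increments '[[[0,0,1],[0,0,0]],[[0,0,3],[0,0,0]],[[0,0,4],[0,0,0]],[[-2,3,2],[0,0,0]],[[-2.6,3.7,0],[0,0,0]],[[-2.6,3.7,0],[0,0,0]],[[-2.6,3.7,0],[0,0,0]],[[-2.6,3.7,0],[0,0,0]],[[-2.6,3.7,0],[0,0,0]],[[-1.8,2.5,0],[0,0,0]]]'

```text
clock: 19.65
tool_pos: [0.4892, 0.0818, 0.0994]
eef_rot: [0.642, 0.767, 0.0, -0.001]
contact_force: [-0.1, 0.3, -1.1]
opening: 0.246
finger_force: 19.7
```

Emit:
step_arm --increments '[[[-1,1.5,0],[0,0,0]],[[-0.4,0.3,0],[0,0,0]],[[0,0,0],[0,0,0]],[[0,0,0],[0,0,0]],[[0,0,0],[0,0,0]],[[0,0,0],[0,0,0]],[[0,0,0],[0,0,0]],[[0,0,0],[0,0,0]],[[0,0,0],[0,0,0]],[[0,0,0],[0,0,0]]]'

```text
clock: 20.65
tool_pos: [0.4776, 0.0967, 0.0991]
eef_rot: [0.643, 0.766, 0.0, 0.0]
contact_force: [-0.4, -0.3, -0.1]
opening: 0.242
finger_force: 19.7
```

Run:
```python
from h import *
im,W,c=look('w8.png'); I=im.astype(int); Z=W[...,2]
s=r.get_state(); print(s['opening'],s['finger_force'])
m=(abs(Z-.03)<.006)&(abs(W[...,0]-.479)<.06)&(abs(W[...,1]-.097)<.07)
P=(W[m][:,:2]*1000).astype(np.float32); print('pad',[np.round(q,1) for q in cv2.minAreaRect(P)],len(P),np.median(Z[m]))
br=(I[...,0]-I[...,2]>25)&(Z>.03); v,u=np.nonzero(br)
F=W[br&(Z<.13)]; print('stamp',Z[br].min(),F.mean(0), cyl(F[(F[:,2]>Z[br].min()+.025)],.011),cyl(F[F[:,2]<np.nanmin(F[:,2])+.012],.019))
```

```text
[0.4776 0.0967 0.0991] 10.0
0.24184579963885247 19.742623101120365
pad [array([479.7,  97.1]), array([56.1, 74. ]), np.float64(9.7)] 6527 0.02934152974541594
stamp 0.030341045065743873 [0.47604672 0.10872992 0.11684227] (array([477. , 103.2]), np.float64(0.0031), 3137) (array([491.4,  67.3]), np.float64(0.0), 2)
```

View pics/w8.png

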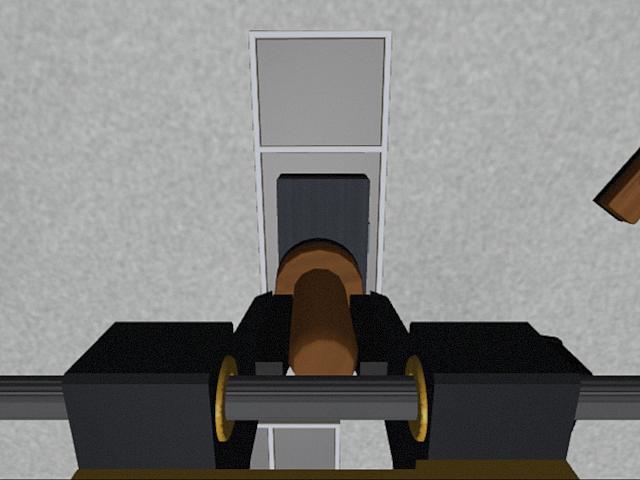

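The pad lies square in the large bay at (479.7,97) mm. The stamp hangs upright over it at (320,280) px.

Emit:
step_arm --increments '[[[0.2,-0.1,-2.5],[0,0,0]],[[0,0,-2],[0,0,0]],[[0,0,-1.2],[0,0,0]],[[0,0,-0.6],[0,0,0]],[[0,0,-0.4],[0,0,0]],[[0,0,-0.2],[0,0,0]],[[0,0,0],[0,0,0]],[[0,0,0],[0,0,0]],[[0,0,0],[0,0,0]],[[0,0,0],[0,0,0]]]'

```text
clock: 21.7
tool_pos: [0.4797, 0.0957, 0.0304]
eef_rot: [0.643, 0.766, 0.0, 0.0]
contact_force: [-0.3, 0.5, -1.6]
opening: 0.24
finger_force: 19.7
```

Emit:
step_arm --increments '[[[0,0,0],[0,0,0]],[[0,0,0],[0,0,0]],[[0,0,0],[0,0,0]],[[0,0,0],[0,0,0]],[[0,0,0],[0,0,0]],[[0,0,1],[0,0,0]],[[0,0,3],[0,0,0]],[[0,0,4],[0,0,0]],[[0,0,4],[0,0,0]],[[0,0,1],[0,0,0]]]' --fingers 0.6

```text
clock: 22.7
tool_pos: [0.4817, 0.0959, 0.1642]
eef_rot: [0.643, 0.766, 0.003, 0.002]
contact_force: [0.5, -0.2, -0.7]
opening: 0.598
finger_force: 0.0
```

Emit:
step_arm --increments '[[[-0.1,4.6,0.5],[0,0,0]],[[-0.1,4.6,0.5],[0,0,0]],[[-0.1,4.6,0.5],[0,0,0]],[[-0.1,4.6,0.5],[0,0,0]],[[-0.1,4.6,0],[0,0,0]],[[-0.1,4.6,0],[0,0,0]],[[-0.1,4.6,0],[0,0,0]],[[0,0,0],[0,0,0]],[[0,0,0],[0,0,0]],[[0,0,0],[0,0,0]]]' --fingers 0.8

```text
clock: 23.7
tool_pos: [0.4728, 0.4156, 0.1799]
eef_rot: [0.644, 0.765, -0.001, 0.0]
contact_force: [0.4, -0.7, -0.8]
opening: 0.801
finger_force: 0.0
```

Run:
```python
from h import *
im,W,c=look('w9.png'); Z=W[...,2]
m=(W[...,0]>.4)&(W[...,0]<.55)&(abs(W[...,1]-.33)<.07)
m[:,:230]=0; m[:,410:]=0
B=W[m&(Z>.01)&(Z<.06)]; C=W[m&(Z>.073)&(Z<.087)]; T=W[m&(Z>.087)&(Z<.097)]
print('body',cyl(B,.02),'cap',cyl(C,.0145),'top',np.nanmean(T,0),len(T))
br=(im[...,0].astype(int)-im[...,2]>25)&(W[...,1]<.14)&(W[...,1]>.05)
F=W[br]; print('stamp',len(F),F[:,2].min(),F[:,2].max(),cyl(F[(F[:,2]>.052)&(F[:,2]<.094)],.011),cyl(F[(F[:,2]>.032)&(F[:,2]<.044)],.019))
```

```text
[0.473  0.4154 0.1801] 9.8
body (array([474.2, 338. ]), np.float64(0.0002), 1036) cap (array([474.3, 337.6]), np.float64(0.0002), 322) top [0.47417566 0.33900693 0.08932002] 1115Traceback (most recent call last):
  File "<stdin>", line 8, in <module>
    return umr_minimum(a, axis, None, out, keepdims, initial, where)
ValueError: zero-size array to reduction operation minimum which has no identity
```

View pics/w9.png

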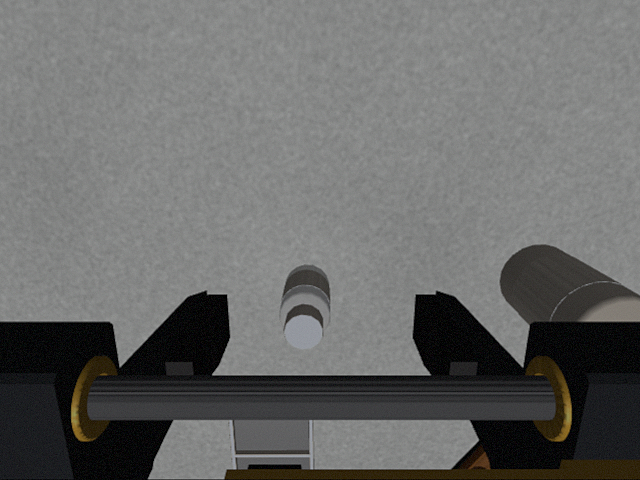

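The bottle is at (305,310) px, which is (474.2,338) mm and clear of the pump bottle.

Emit:
step_arm --increments '[[[0.1,-3.8,0],[0,0,0]],[[0,-3.9,0],[0,0,0]],[[0,0,-4],[0,0,0]],[[0,0,-4],[0,0,0]],[[0,0,-4],[0,0,0]],[[0,0,-3],[0,0,0]],[[0,0,-1.9],[0,0,0]],[[0,0,-1],[0,0,0]],[[0,0,0],[0,0,0]],[[0,0,0],[0,0,0]]]'

```text
clock: 24.75
tool_pos: [0.4744, 0.3403, 0.0021]
eef_rot: [0.643, 0.766, 0.001, 0.0]
contact_force: [-0.1, -0.7, 0.1]
opening: 0.801
finger_force: 0.0
```

Emit:
step_arm --increments '[[[0,0,0],[0,0,0]],[[0,0,0],[0,0,0]],[[0,0,0],[0,0,0]],[[0,0,0],[0,0,0]],[[0,0,0],[0,0,0]],[[0,0,0],[0,0,0]],[[0,0,0],[0,0,0]],[[0,0,0],[0,0,0]],[[0,0,0],[0,0,0]],[[0,0,0],[0,0,0]]]' --fingers 0 --grip_force 20

```text
clock: 25.75
tool_pos: [0.4736, 0.3408, 0.0014]
eef_rot: [0.643, 0.766, 0.0, -0.0]
contact_force: [-1.8, 0.2, 4.8]
opening: 0.441
finger_force: 20.0
```

Emit:
step_arm --increments '[[[0,0,1],[0,0,0]],[[0,0,3],[0,0,0]],[[0,-1,2],[0,0,0]],[[-0.2,-4,0],[0,0,0]],[[-0.3,-4,0],[0,0,0]],[[-0.2,-4,0],[0,0,0]],[[-0.2,-2.8,0],[0,0,0]],[[0,0,-1],[0,0,0]],[[0,0,-1],[0,0,0]],[[0,0,0],[0,0,0]]]'

```text
clock: 26.75
tool_pos: [0.4639, 0.184, 0.0399]
eef_rot: [0.642, 0.766, -0.0, -0.001]
contact_force: [0.3, 1.2, -0.2]
opening: 0.445
finger_force: 20.0
```

Run:
```python
from h import *
im,W,c=look('w10.png'); s=r.get_state(); print(s['opening'],s['finger_force'])
```

```text
[0.4641 0.1842 0.0403] 10.1
0.44461091179121387 19.982095001614653
```

View pics/w10.png

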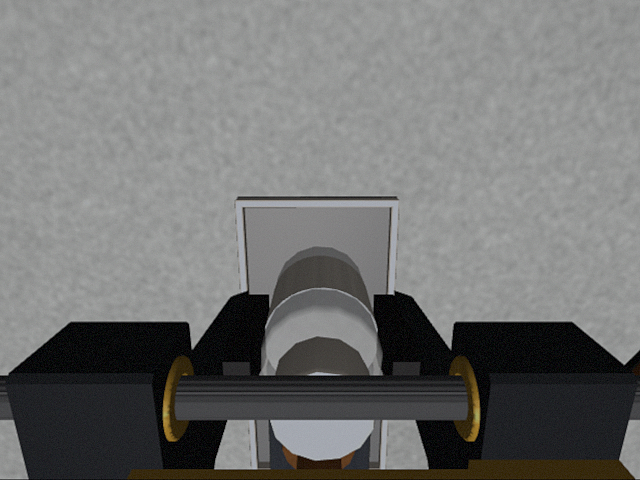

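The bottle is centred over the small bay, with the far rim at row 202. Lowering it now.

Emit:
step_arm --increments '[[[0.1,-0.1,-1.5],[0,0,0]],[[0,0,-1],[0,0,0]],[[0,0,-0.5],[0,0,0]],[[0,0,-0.3],[0,0,0]],[[0,0,-0.1],[0,0,0]],[[0,0,0],[0,0,0]],[[0,0,0],[0,0,0]],[[0,0,0],[0,0,0]],[[0,0,0],[0,0,0]],[[0,0,0],[0,0,0]]]'

```text
clock: 27.8
tool_pos: [0.4656, 0.1817, 0.0073]
eef_rot: [0.643, 0.766, 0.0, 0.0]
contact_force: [-0.2, -0.3, -0.5]
opening: 0.447
finger_force: 20.0
```

Emit:
step_arm --increments '[[[0,0,0],[0,0,0]],[[0,0,0],[0,0,0]],[[0,0,0],[0,0,0]],[[0,0,0],[0,0,0]],[[0,0,0],[0,0,0]],[[0,0,1],[0,0,0]],[[0,0,3],[0,0,0]],[[0,0,4],[0,0,0]],[[0,0,4],[0,0,0]],[[0,0,4],[0,0,0]]]' --fingers 0.7

```text
clock: 28.8
tool_pos: [0.4651, 0.1815, 0.1694]
eef_rot: [0.643, 0.766, 0.0, -0.0]
contact_force: [1.2, 0.7, -1.3]
opening: 0.697
finger_force: 0.0
```

Emit:
step_arm --increments '[[[3,-1.7,0.5],[0,0,-2]],[[3,-1.7,0.5],[0,0,-2]],[[3,-1.7,0],[0,0,-2]],[[3,-1.7,0],[0,0,-2]],[[3,-1.7,0],[0,0,-1]],[[3,-1.7,0],[0,0,0]],[[0,0,0],[0,0,0]],[[0,0,0],[0,0,0]],[[0,0,0],[0,0,0]],[[0,0,0],[0,0,0]]]'

```text
clock: 29.8
tool_pos: [0.6444, 0.0811, 0.1774]
eef_rot: [0.701, 0.714, 0.0, -0.001]
contact_force: [0.4, -0.2, -1.1]
opening: 0.699
finger_force: 0.0
```

Run:
```python
from h import *
im,W,c=look('w11.png'); Z=W[...,2]; g=im.mean(2)
m=(Z>.035)&(Z<.056)&(g<90)&(abs(W[...,0]-.65)<.06)&(W[...,1]<.08)&(W[...,1]>-.1)
k=cv2.connectedComponentsWithStats(m.astype(np.uint8)); i=1+k[2][1:,4].argmax(); m=k[1]==i
print(k[2][i], [np.round(q,1) for q in cv2.minAreaRect((W[m][:,:2]*1000).astype(np.float32))], np.median(Z[m]))
m2=(Z>.004)&(Z<.058)&(g<90)&(abs(W[...,0]-.65)<.06)&(W[...,1]<.08)&(W[...,1]>-.1); P=W[m2]; print([np.round(q,1) for q in cv2.minAreaRect((P[:,:2]*1000).astype(np.float32))])
im,d,c=snap('scene'); W=world(d,c); I=im.astype(int)
br=(I[...,0]-I[...,2]>25)&(abs(W[...,1]-.096)<.05)&(abs(W[...,0]-.48)<.06); F=W[br]
print('stamp',len(F),F.mean(0),F[:,2].max(),cyl(F[F[:,2]>.052],.011))
B=W[(abs(W[...,1]-.18)<.03)&(abs(W[...,0]-.465)<.035)&(W[...,2]>.02)]; print('gel',B.mean(0),B[:,2].max(),cyl(B[B[:,2]<.065],.02))
```

```text
[0.6446 0.0809 0.1774] 1.1
[ 309  257   36  118 4027] [array([651.7,  -5.8]), array([ 28.6, 101.6]), np.float64(0.7)] 0.049224983508146955
[array([651.9, -13.4]), array([ 30.8, 116.9]), np.float64(0.5)]
stamp 91 [0.484448   0.09340538 0.06472297] 0.10756134411406389 (array([473.2,  92.8]), np.float64(0.0028), 33)
gel [0.47484396 0.16995972 0.06213695] 0.09806017665168976 (array([493.5, 157.4]), np.float64(0.0042), 257)
```

Emit:
step_arm --increments '[[[0.4,-4.7,0],[0,0,0]],[[0.3,-4.8,0],[0,0,0]],[[0,0,-4],[0,0,0]],[[0,0,-4],[0,0,0]],[[0,0,-4],[0,0,0]],[[0,0,-3],[0,0,0]],[[0,0,-2.2],[0,0,0]],[[0,0,-1.4],[0,0,0]],[[0,0,0],[0,0,0]],[[0,0,0],[0,0,0]]]'

```text
clock: 30.9
tool_pos: [0.6532, -0.0153, -0.008]
eef_rot: [0.701, 0.713, 0.0, 0.0]
contact_force: [-0.1, 0.1, 1.1]
opening: 0.698
finger_force: 0.0
```

Emit:
step_arm --increments '[[[0,0,0],[0,0,0]],[[0,0,0],[0,0,0]],[[0,0,0],[0,0,0]],[[0,0,0],[0,0,0]],[[0,0,0],[0,0,0]],[[0,0,0],[0,0,0]],[[0,0,0],[0,0,0]],[[0,0,0],[0,0,0]],[[0,0,0],[0,0,0]],[[0,0,0],[0,0,0]]]' --fingers 0 --grip_force 40

```text
clock: 31.9
tool_pos: [0.6522, -0.0153, -0.0086]
eef_rot: [0.701, 0.713, -0.0, -0.0]
contact_force: [-2.8, -0.4, 5.5]
opening: 0.31
finger_force: 40.0
```

Emit:
step_arm --increments '[[[0,0,1],[0,0,0]],[[0,0,3],[0,0,0]],[[0,0,4],[0,0,0]],[[-3.4,-2.1,0],[0,0,1.5]],[[-3.4,-2.1,0],[0,0,1.5]],[[-3.4,-2.1,0],[0,0,1.5]],[[-3.5,-2.1,0],[0,0,1.5]],[[-3.4,-2,0],[0,0,1.5]],[[-3.5,-2,0],[0,0,1.3]],[[0,0,0],[0,0,0]]]'

```text
clock: 32.9
tool_pos: [0.4401, -0.1429, 0.0716]
eef_rot: [0.647, 0.762, -0.003, -0.002]
contact_force: [0.9, 0.3, -2.2]
opening: 0.314
finger_force: 40.0
```

Run:
```python
from h import *
im,W,c=look('w12.png'); s=r.get_state(); print(s['opening'],s['finger_force']); Z=W[...,2]
g=im.mean(2)
# rim along several rows: bright columns
for v in (120,150,180,210,240,270):
    x=g[v]; b=np.nonzero(x>np.median(x)+25)[0]; gs=np.split(b,np.nonzero(np.diff(b)>3)[0]+1)
    print(v,[(int(q.mean()),(px(c,q.mean(),v,.01)[:2]*1000).round(1).tolist()) for q in gs if len(q)>=3])
m=(Z>.045)&(Z<.16)&(g<90); m[:,:250]=0;m[:,390:]=0;m[290:]=0
print('stapler',[np.round(q,1) for q in cv2.minAreaRect((W[m][:,:2]*1000).astype(np.float32))],np.nanpercentile(Z[m],[2,50,98]))
```

```text
[ 0.4441 -0.1414  0.0716] 9.5
0.3097483296273941 39.99948749318719
120 [(267, [400.7, -78.3]), (390, [467.6, -67.3]), (485, [518.8, -58.9])]
150 [(269, [403.8, -94.2]), (389, [470.3, -83.3]), (482, [521.9, -74.8])]
180 [(271, [406.8, -110.9]), (388, [473.3, -99.9]), (479, [524.7, -91.5])]
210 [(272, [410.0, -128.2]), (387, [476.4, -117.2]), (476, [527.7, -108.8])]
240 [(273, [412.9, -146.3]), (386, [479.6, -135.3])]
270 [(274, [416.0, -165.3]), (385, [482.9, -154.1]), (470, [534.0, -145.7])]
stapler [array([ 435.2, -103.4]), array([31.4, 40.1]), np.float64(9.8)] [0.08834712 0.12921885 0.13063672]
```

Emit:
step_arm --increments '[[[0.2,0,-2.5],[0,0,0.4]],[[0,0,-2],[0,0,0]],[[0,0,-1.5],[0,0,0]],[[0,0,-0.8],[0,0,0]],[[0,0,-0.4],[0,0,0]],[[0,0,-0.3],[0,0,0]],[[0,0,0],[0,0,0]],[[0,0,0],[0,0,0]],[[0,0,0],[0,0,0]],[[0,0,0],[0,0,0]]]'

```text
clock: 33.95
tool_pos: [0.4488, -0.1394, -0.0035]
eef_rot: [0.642, 0.767, 0.0, 0.0]
contact_force: [-0.0, 0.6, -2.3]
opening: 0.313
finger_force: 40.0
```

Emit:
step_arm --increments '[[[0,0,0],[0,0,0]],[[0,0,0],[0,0,0]],[[0,0,0],[0,0,0]],[[0,0,0],[0,0,0]],[[0,0,0],[0,0,0]],[[0,0,1],[0,0,0]],[[0,0,3],[0,0,0]],[[0,0,4],[0,0,0]],[[0,0,4],[0,0,0]],[[0,0,4],[0,0,0]]]' --fingers 0.6

```text
clock: 34.95
tool_pos: [0.448, -0.1391, 0.1583]
eef_rot: [0.642, 0.767, 0.0, -0.0]
contact_force: [0.4, 0.1, 0.2]
opening: 0.603
finger_force: 0.0
```

Emit:
step_arm --increments '[[[2.3,3.9,0.5],[0,0,0]],[[2.3,3.9,0.5],[0,0,0]],[[2.3,3.9,0.5],[0,0,0]],[[2.3,3.9,0.5],[0,0,0]],[[2.3,3.9,0.5],[0,0,0]],[[2.3,3.9,0],[0,0,0]],[[2.3,3.9,0],[0,0,0]],[[2.3,3.9,0],[0,0,0]],[[2.3,3.9,0],[0,0,0]],[[2,3.8,0],[0,0,0]]]' --fingers 0.55

```text
clock: 35.95
tool_pos: [0.6758, 0.2515, 0.1819]
eef_rot: [0.642, 0.767, 0.0, -0.0]
contact_force: [1.2, -1.1, -0.0]
opening: 0.551
finger_force: 0.0
```

Run:
```python
from h import *
r.snapshot('wrist');r.snapshot('wrist')
im,W,c=look('w13.png'); I=im.astype(int); Z=W[...,2]
br=(I[...,0]-I[...,2]>25)&(abs(W[...,0]-.68)<.06)&(abs(W[...,1]-.165)<.06)
print('handle',cyl(W[br&(Z>.022)&(Z<.062)],.011),'dome',W[br&(Z>.068)].mean(0),br.sum())
F=W[br&(Z<.019)]; print('foot',[np.round(q,1) for q in cv2.minAreaRect((F[:,:2]*1000).astype(np.float32))],len(F),np.nonzero(br)[0].max())
im,d,c=snap('top'); W=world(d,c); m=(abs(W[...,0]-.45)<.07)&(abs(W[...,1]+.14)<.09)&(W[...,2]>.025)
print('stapler top',[np.round(q,1) for q in cv2.minAreaRect((W[m][:,:2]*1000).astype(np.float32))])
```

```text
[0.6749 0.2538 0.1806] 10.5
handle (array([678.6, 167.9]), np.float64(0.0002), 358) dome [0.67845872 0.17042046 0.07245222] 1925
foot [array([678.6, 158.9]), array([81.1, 38.5]), np.float64(79.0)] 969 346
stapler top [array([ 447.4, -138.4]), array([ 29.7, 115.3]), np.float64(10.8)]
```

Run:
```python
from h import *
im,W,c=look('w14.png'); I=im.astype(int); Z=W[...,2]
br=(I[...,0]-I[...,2]>25)&(abs(W[...,0]-.68)<.045)&(abs(W[...,1]-.165)<.045)&(abs(Z-.0165)<.0035)
m=cv2.morphologyEx(br.astype(np.uint8),cv2.MORPH_OPEN,np.ones((3,3),np.uint8))>0
F=W[m]; print('foot',[np.round(q,1) for q in cv2.minAreaRect((F[:,:2]*1000).astype(np.float32))],len(F))
v,u=np.nonzero(m); print(u.min(),u.max(),v.min(),v.max())
```

```text
[0.6749 0.2484 0.1813] 10.1
foot [array([678.6, 168.6]), array([59.6, 24.3]), np.float64(64.5)] 909
280 336 263 319
```

Emit:
step_arm --increments '[[[0.2,-4,0],[0,0,7.8]],[[0.2,-4,0],[0,0,7.8]],[[0,0,0],[0,0,7.8]],[[0,0,0],[0,0,7.8]],[[0,0,0],[0,0,7.8]],[[0,0,0],[0,0,7.8]],[[0,0,0],[0,0,7.6]],[[0,0,-3],[0,0,0]],[[0,0,-3],[0,0,0]],[[0,0,-2],[0,0,0]]]'

```text
clock: 37.2
tool_pos: [0.6778, 0.1666, 0.1]
eef_rot: [0.221, 0.975, -0.001, -0.001]
contact_force: [0.1, -0.1, 0.6]
opening: 0.547
finger_force: 0.0
```

Run:
```python
from h import *
im,W,c=look('w15.png'); print(*yaw(),r.get_state()['q'].round(2)); I=im.astype(int); Z=W[...,2]
br=(I[...,0]-I[...,2]>25)&(abs(W[...,0]-.68)<.05)&(abs(W[...,1]-.165)<.05)
print('handle',cyl(W[br&(Z>.022)&(Z<.062)],.011))
```

```text
[0.6758 0.1661 0.0967] 64.4
[0.6758 0.1661 0.0967] 64.4 [-0.33  0.91  0.05  1.41 -0.05  0.83  0.86]
handle (array([679.1, 167.8]), np.float64(0.0001), 437)
```

Emit:
step_arm --increments '[[[0.2,0.2,-3],[0,0,0]],[[0,0,-3],[0,0,0]],[[0,0,-2.5],[0,0,0]],[[0,0,-1.3],[0,0,0]],[[0,0,0],[0,0,0]],[[0,0,0],[0,0,0]],[[0,0,0],[0,0,0]],[[0,0,0],[0,0,0]],[[0,0,0],[0,0,0]],[[0,0,0],[0,0,0]]]'

```text
clock: 38.25
tool_pos: [0.6818, 0.1718, 0.0037]
eef_rot: [0.22, 0.975, 0.0, 0.0]
contact_force: [-1.0, 0.3, -0.6]
opening: 0.552
finger_force: 0.0
```

Emit:
step_arm --increments '[[[0,0,0],[0,0,0]],[[0,0,0],[0,0,0]],[[0,0,0],[0,0,0]],[[0,0,0],[0,0,0]],[[0,0,0],[0,0,0]],[[0,0,0],[0,0,0]],[[0,0,0],[0,0,0]],[[0,0,0],[0,0,0]],[[0,0,0],[0,0,0]],[[0,0,0],[0,0,0]]]' --fingers 0 --grip_force 20

```text
clock: 39.25
tool_pos: [0.6815, 0.1718, 0.0031]
eef_rot: [0.22, 0.975, 0.0, -0.0]
contact_force: [-0.0, -0.6, -1.9]
opening: 0.24
finger_force: 20.0
```

Emit:
step_arm --increments '[[[0,0,1],[0,0,0]],[[0,0,3],[0,0,0]],[[0,0,4],[0,0,0]],[[-2.2,-3.8,0],[0,0,6]],[[-2.2,-3.8,0],[0,0,6]],[[-2.2,-3.8,0],[0,0,6]],[[-2.2,-3.8,0],[0,0,6]],[[-2.2,-3.8,0],[0,0,6]],[[-2.2,-3.8,0],[0,0,5.4]],[[-2.2,-3.7,0],[0,0,0]]]'

```text
clock: 40.25
tool_pos: [0.5272, -0.0951, 0.0841]
eef_rot: [-0.088, 0.996, -0.0, 0.001]
contact_force: [-0.4, -1.2, -1.1]
opening: 0.239
finger_force: 20.0
```

Emit:
step_arm --increments '[[[-2.2,-3.7,0],[0,0,0]],[[0,0,0],[0,0,0]],[[0,0,0],[0,0,0]],[[0,0,-1],[0,0,0]],[[0,0,0],[0,0,0]],[[0,0,0],[0,0,0]],[[0,0,0],[0,0,0]],[[0,0,0],[0,0,0]],[[0,0,0],[0,0,0]],[[0,0,0],[0,0,0]]]'

```text
clock: 41.25
tool_pos: [0.5056, -0.1303, 0.0732]
eef_rot: [-0.087, 0.996, 0.0, 0.0]
contact_force: [-0.1, 0.5, -1.0]
opening: 0.237
finger_force: 20.0
```

Run:
```python
from h import *
im,W,c=look('w16.png'); I=im.astype(int); Z=W[...,2]; s=r.get_state(); print(s['opening'],s['finger_force'],s['q'].round(2))
br=(I[...,0]-I[...,2]>25)&(np.hypot(W[...,0]-s['tool_pos'][0],W[...,1]-s['tool_pos'][1])<.05)
P=W[br]; lo=np.percentile(P[:,2],1); print('z range',lo,P[:,2].max())
for z in np.arange(lo,lo+.08,.01):
    Q=P[abs(P[:,2]-z)<.005]; print(z.round(3),len(Q),Q.mean(0).round(3) if len(Q) else '')
F=P[(P[:,2]>.088)&(P[:,2]<.1)]
f=br&(abs(Z-(s['tool_pos'][2]-.003+.0165))<.004); f=cv2.morphologyEx(f.astype(np.uint8),cv2.MORPH_OPEN,np.ones((3,3),np.uint8))>0
if f.any(): print('foot',[np.round(q,1) for q in cv2.minAreaRect((W[f][:,:2]*1000).astype(np.float32))],f.sum())
```

```text
[ 0.5056 -0.1304  0.0732] 100.0
0.24054247757614394 19.999060705304146 [ 0.26  0.76 -0.15  1.98  0.27  0.41  1.64]
z range 0.07902234481885834 0.20608355601922665
0.079 690 [ 0.493 -0.132  0.081]
0.089 3770 [ 0.499 -0.131  0.087]
0.099 465 [ 0.497 -0.132  0.099]
0.109 640 [ 0.496 -0.132  0.109]
0.119 652 [ 0.496 -0.132  0.119]
0.129 838 [ 0.496 -0.132  0.129]
0.139 2650 [ 0.5   -0.132  0.14 ]
0.149 616 [ 0.504 -0.131  0.145]
0.159 8 [ 0.5   -0.153  0.159]
foot [array([ 500.6, -131.4]), array([16.9, 60.1]), np.float64(9.3)] 3697
```

View pics/w16.png

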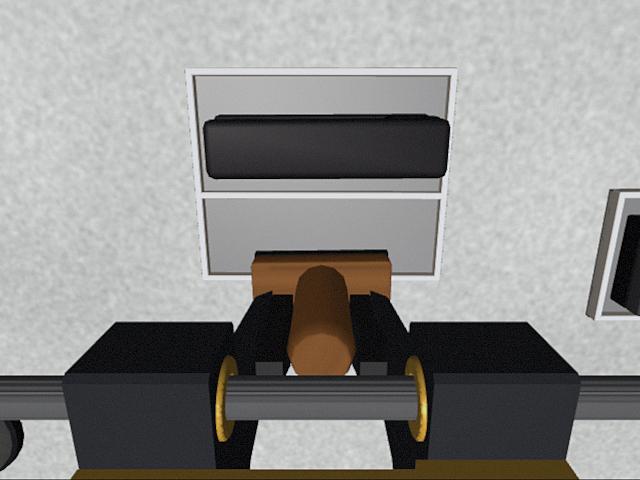

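The stapler sits in the wider bay at (327,148) px. The bar stamp is upright with its foot along the narrow bay, at (321,272) px. Lowering it now.

Emit:
step_arm --increments '[[[0,0,-2.5],[0,0,0]],[[0,0,-2],[0,0,0]],[[0,0,-1],[0,0,0]],[[0,0,-0.6],[0,0,0]],[[0,0,-0.3],[0,0,0]],[[0,0,-0.2],[0,0,0]],[[0,0,0],[0,0,0]],[[0,0,0],[0,0,0]],[[0,0,0],[0,0,0]],[[0,0,0],[0,0,0]]]'

```text
clock: 42.3
tool_pos: [0.5057, -0.1304, 0.0074]
eef_rot: [-0.087, 0.996, -0.0, 0.0]
contact_force: [0.1, -0.4, -1.4]
opening: 0.243
finger_force: 20.0
```

Emit:
step_arm --increments '[[[0,0,0],[0,0,0]],[[0,0,0],[0,0,0]],[[0,0,0],[0,0,0]],[[0,0,0],[0,0,0]],[[0,0,0],[0,0,0]],[[0,0,1],[0,0,0]],[[0,0,3],[0,0,0]],[[0,0,4],[0,0,0]],[[0,0,4],[0,0,0]],[[0,0,4],[0,0,0]]]' --fingers 0.6

```text
clock: 43.3
tool_pos: [0.5051, -0.1303, 0.1694]
eef_rot: [-0.087, 0.996, -0.0, -0.0]
contact_force: [0.5, -0.7, 0.2]
opening: 0.599
finger_force: 0.0
```

Emit:
step_arm --increments '[[[2.4,0,2],[0,0,0]],[[2.4,0,2],[0,0,0]],[[2.4,0,2],[0,0,0]],[[2.4,0,0],[0,0,0]],[[2.4,0,0],[0,0,0]],[[2,0,0],[0,0,0]],[[0,0,0],[0,0,0]],[[0,0,0],[0,0,0]],[[0,0,0],[0,0,0]],[[0,0,0],[0,0,0]]]'

```text
clock: 44.3
tool_pos: [0.6445, -0.1306, 0.2274]
eef_rot: [-0.087, 0.996, -0.0, -0.0]
contact_force: [-0.1, -0.3, 0.6]
opening: 0.601
finger_force: 0.0
```

Run:
```python
from h import *
im,W,c=look('w17.png'); I=im.astype(int); Z=W[...,2]
br=(I[...,0]-I[...,2]>25)
def st(n,x,y,z0):
    m=br&(np.hypot(W[...,0]-x,W[...,1]-y)<.045)
    P=W[m]; print(n,len(P)); 
    if len(P)>50:
        print(' zmax',P[:,2].max()); h=P[(P[:,2]>z0+.022)&(P[:,2]<z0+.042)]; k=P[(P[:,2]>z0+.046)&(P[:,2]<z0+.064)]
        print(' lo',cyl(h,.011),' hi',cyl(k,.011))
st('bar',.505,-.13,.004); st('round',.479,.096,.03)
im,d,c=snap('top'); W=world(d,c); I=im.astype(int)
for n,x,y,s in (('gel',.465,.18,.04),('round',.479,.0965,.03),('bar',.505,-.13,.028)):
    m=(np.hypot(W[...,0]-x,W[...,1]-y)<s)&(W[...,2]>.04); P=W[m]; print('top',n,len(P),P.mean(0).round(3),P[:,2].max().round(3))
for n,(x,y,z) in (('pump',(.67,.37,.18)),('tumbler',(.8,.09,.06)),('bell',(.687,-.353,.033))):
    m=(np.hypot(W[...,0]-x,W[...,1]-y)<.06)&(W[...,2]>.02); print(n,W[m].mean(0).round(3))
```

```text
[ 0.6447 -0.1306  0.2275] 99.9
bar 2382
 zmax 0.07996073419757814
 lo (array([ 522.7, -135.8]), np.float64(0.0024), 52)  hi (array([ 523.5, -136.2]), np.float64(0.0021), 65)
round 1028
 zmax 0.05655289032127494
  return np.nanmean(a, axis, out=out, keepdims=keepdims)
Traceback (most recent call last):
  File "h.py", line 31, in cyl
    o=least_squares(lambda p:np.hypot(P[:,0]-p[0],P[:,1]-p[1])-R,np.nanmedian(P[:,:2],0)+[0,-.005],loss='soft_l1',f_scale=.002)
ValueError: Initial guess is outside of provided bounds
```

Run:
```python
from h import *
im,W,c=look('w18.png'); I=im.astype(int); Z=W[...,2]
br=(I[...,0]-I[...,2]>25)&(np.hypot(W[...,0]-.505,W[...,1]+.13)<.045); P=W[br]
for a,b in ((.026,.046),(.05,.068)):
    Q=P[(P[:,2]>a)&(P[:,2]<b)]; o=least_squares(lambda p:np.hypot(Q[:,0]-p[0],Q[:,1]-p[1])-.011,Q[:,:2].mean(0)+[.008,0]); print(o.x.round(4),np.median(abs(o.fun)),Q[:,:2].mean(0))
Q=W[cv2.morphologyEx((br&(abs(Z-.0205)<.004)).astype(np.uint8),cv2.MORPH_OPEN,np.ones((3,3),np.uint8))>0]; print('foot',[np.round(q,1) for q in cv2.minAreaRect((Q[:,:2]*1000).astype(np.float32))])
im,d,c=snap('top'); W=world(d,c)
for n,x,y,s in (('gel',.465,.18,.04),('round',.479,.0965,.03),('bar',.505,-.13,.028)):
    m=(np.hypot(W[...,0]-x,W[...,1]-y)<s)&(W[...,2]>.04); P=W[m]; print('top',n,len(P),P.mean(0).round(3),P[:,2].max().round(3), P[P[:,2]>P[:,2].max()-.015].mean(0).round(3))
for n,(x,y) in (('pump',(.67,.37)),('tumbler',(.8,.09)),('bell',(.687,-.353))):
    m=(np.hypot(W[...,0]-x,W[...,1]-y)<.06)&(W[...,2]>.02); print(n,W[m].mean(0).round(3),W[m][:,2].max().round(3))
```

```text
[ 0.6449 -0.1306  0.2274] 99.9
[ 0.5225 -0.1359] 0.002376694080318903 [ 0.51309968 -0.13389315]
[ 0.5231 -0.1362] 0.0022483467212902003 [ 0.51344473 -0.13416687]
foot [array([ 505.3, -130.5]), array([23.7, 59.2]), np.float64(10.1)]
top gel 208 [0.464 0.172 0.078] 0.098 [0.465 0.177 0.092]
top round 152 [0.476 0.093 0.068] 0.109 [0.477 0.096 0.101]
top bar 1555 [ 0.504 -0.129  0.707] 0.742 [ 0.487 -0.13   0.733]
pump [0.67  0.368 0.114] 0.187
tumbler [0.795 0.093 0.063] 0.094
bell [ 0.687 -0.353  0.033] 0.059
```

```bash
python3 -c "
from plant import r
print(r.finish_job())"
```

```text
the job is handed in; nothing more can be done
None
```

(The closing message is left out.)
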